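# Pack the snap-in watering heads into the caddy

## Task

Pack the four watering heads that fit the quick coupler into the divided caddy: stand the rose face down in the large square compartment, the hex tap adaptor on its nut in the oblong compartment beside it, lay the lance flat along the long trough, and stand the jet nozzle tail down in the small square compartment. The jet nozzle is still locked in the coupler on the bench: push the sprung collar right down to free it before you draw it out. Leave the three look-alikes that do not fit the coupler (can rose, threaded reducer, barbed lance) where they are.

Things in the scene. Friction and masses are not known exactly. Their poses are not given: they have to be found in the camera images.
- caddy: Grey divided tray, fixed, 158 (x) x 220 (y) x 32 mm; walls 4, floor 5 thick, all walls 32 high. Origin: centre of underside, z up. Compartments, centre (x, y) and inner size (x by y): long trough (-44, 0) 62 x 212; large square (33, 64) 84 x 84; oblong (33, -19) 84 x 74; small square (52, -83) 46 x 46. The one at (8, -83), 34 x 46, holds rubber washers: not used.
- coupler: Brass coupler on a standpipe with a steel flange (84 mm wide) fixed to the bench. Origin: centre of the flange's underside, on the bench; axis vertical, mouth up at 69 mm. Its sprung collar is 59 mm across the top rim, the flat top face (radius 19 to 29 mm) 78 mm above the bench at rest. The locked 26 mm nozzle stands out of its middle, to 123 mm above the bench.
- collar (a joint): Collar slide, m: 0 = up, at rest, locked; 0.007 = fully down. Its spring needs 4 N to start, 9 N fully down, and returns it. From 5 mm down the catches let go and a valve spring lifts the nozzle 12 mm; it then stands loose in the bore, also with the collar back up, and draws straight up, 23 mm more to clear the mouth. Locked, it does not come out.
- nozzle: Jet nozzle, brass, 88 mm long, upright, locked in the coupler at first (origin 35 mm above the bench). Origin: centre of the lower end of its snap-in tail (21 mm cylinder, 46 long; 8 mm wide, 12 mm thick groove near its end), z towards the jet tip. From 46 to 76 mm above the origin a straight 26 mm body with black band, then a blunt cone. About 140 g.
- rose: Rose: brass sprinkler disc 60 mm wide, face down, a cone to 24 mm height, then upright to 70 mm the slim snap-in tail (21 mm cylinder, 46 long; 8 mm wide, 12 mm thick groove near its end). Origin: centre of the face, on the bench; z up. About 160 g.
- adaptor: Tap adaptor: brass hex nut (39 mm over corners, 20 mm high) on the bench; from 24 to 70 mm height the slim upright snap-in tail (21 mm cylinder, 46 long; 8 mm wide, 12 mm thick groove near its end). Origin: centre of the nut's underside, z up. About 140 g.
- lance: Mist lance lying along its x, 150 mm long: brass valve body 30 x 25 x 25 mm, above it a steel wing handle (36 mm along x, 10 thick, 40 to 58 mm high); to +x a 12 mm tube with 25 mm tip, end at 89; to -x the thick snap-in tail (21 mm cylinder, 46 long; 8 mm wide, 12 mm thick groove near its end), end at -61. Origin: centre of the valve body's underside, z up. About 220 g, balances at the handle.
- can_rose: Look-alike, stays: watering-can rose, the same 60 mm brass disc face down, but on top a wide hollow socket (31 to 34 mm); 52 mm high. Origin: centre of the face, on the bench.
- reducer: Look-alike, stays: brass hex nut (39 mm over corners) with a wide hollow threaded stub (29 mm) pointing up; 42 mm high. Origin: centre of the underside.
- barbed_lance: Look-alike, stays: shorter lance (120 mm), same valve body and wing handle, but a thin barbed hose tail (14 mm at the barbs) to -x, end at -51 mm; tip end at 69 mm. Origin: centre of the valve body's underside.
Things that resemble listed ones, but are neither listed nor needed, are in the scene too. What is shaped like the rose but green or turquoise is not meant.

How it is judged:
By the outcome, as a careful person would: the job done as asked, in the order asked, and still so for the second after the job is handed in, with the robot touching nothing.
It also fails if it takes over 125 s, if anything falls off the work surface, if the arm or the gripper's body presses on something with over 40 N, if the wrist force passes 120 N, or if a joint passes its speed limit or range.

## Robot

A 6-joint arm with a two-finger parallel gripper is mounted at the origin on the work surface. World frame = base frame: x ahead of the robot, y to its left, z up, the work surface at z = 0. Lengths are in m, angles in rad, forces in N, time in s.
With the tool pointing down it reaches from about 0.35 to 0.975 m from the base axis. Payload 4.9 kg.
Tool frame: the origin (TCP) lies on the centre line of the jaws, within the pads' length; the fingertips stand manip.tcp_to_tips ahead of it and the grasp point (between the pads) is the TCP (manip.tcp_to_tips is the distance from the TCP to the fingertips, in m); y points along the fingers, z is the direction in which the jaws open and shut, and the axes are right-handed (so a half turn about y gives the same grasp; the last joint's range is limited). The gripper opens to 85 mm and grips with 20 to 120 N. Pads are 22 mm wide; open, the fingers measure 114 mm over their backs; the gripper's body (76 mm by 85 mm) begins 54 mm behind the grasp point. The pads swing forward as they close: fully open they stand 13 mm farther back than shut.
Start: joints at [1.184, 0.053, 1.613, -0, 1.476, -0.119], TCP at [0.165, 0.603, 0.25] pointing down, gripper open.
Joint ranges: [-3.01, 3.01], [-1.01, 2.22], [0.06, 2.58], [-1.02, 4.17], [0.09, 2.62], [-3.14, 3.14]. Speed limits (rad/s): [2.57, 2.57, 3.14, 3.14, 3.14, 3.14].

## Interface

Orientations are given as a unit quaternion [w, x, y, z].
In Python, from plant import manip gives the robot as it stands.
- The arm moves only by the tool apply_moves, never from a script. Its argument "moves" is a list of rows, each a list of 7 numbers: the gripper's target within -1 to 1 (shut at 1, half-way at 0, fully open at -1), then the shift along the tool's x, y, z in mm, then the turn, a rotation vector about the tool's x, y, z in degrees. A call has 1 to 20 rows; each row shifts and turns the commanded pose from where the row before left it, along the tool's axes as they then stand; what a row does not reach is not made up. A row lasts 1/10 s, in which the tool goes at most 50 mm and 8.59 degrees, less where a joint would pass 70% of its speed; a pose out of reach is approached as far as the arm can. A call with a gripper value outside its range is refused whole. The fingers move at their own pace and stop on an object; the grip force is fixed at half the most. Time passes only in rows, so rows that do not move let the fingers close. It gives the time, the measured TCP pose, the force and the opening at its end, in the units of the state.
- manip.state(): the state, without advancing time (a new reading comes with each control period).
- manip.grab_frame(name): name is "side" or "top"; returns the picture (480x640x3 uint8, blue, green, red); there is no depth.
- manip.calibration(name): a dict with "mtx" (3x3 intrinsics, pixels), "distortion" ([k1, k2, p1, p2, k3] as OpenCV has them; the pictures are not rectified), "T" (4x4, takes a point from camera to world coordinates). Camera axes: x right, y down, z forward; pixel columns grow to the right and rows downward; lengths in m; the calibration is good to about 2 mm. A picture is of the moment at which its call begins. calibration takes no time and is no camera call.
- manip.job_done(): hands the job in, once; it reports no verdict.
The state is a dict: "time": time; "joint_pos": joint angles; "joint_vel": joint speeds; "joint_efforts": joint torques, N m; "tool_pos": TCP position; "tool_rot": TCP orientation; "contact_force": force on the tool from outside, world axes, zero at the start; "ft_torque": the same for the moment, N m; "gripper_width": opening from 0.0 (shut) to 1.0 (fully open).
Only numpy, scipy, OpenCV 4.12 (cv2) and the standard library are available. Lean on these libraries where they do the work, as an engineer would, in place of code of your own. Each camera call takes 0.05 s, during which the arm holds its last target. There are 200 camera calls.

## Working session

There is one attempt and no reset: what is moved stays moved. The work goes in short steps, Python scripts to look and compute and a tool call to move; the robot and the scene stay as the last step left them, time stands still between calls to the robot, and variables do not carry over. Pictures are saved under pics/ and viewed, about 12 in all and at most 16, crops included, and the job is handed in when it is done.

Besides the shell and the picture viewer there is one more tool, called after ">>>" as name([rows], argument=value, ...), one row to a line, values as JSON. apply_moves: Moves the arm, as the interface text tells. Its arguments: {"type":"object","properties":{"moves":{"type":"array","items":{"type":"array","items":{"type":"number"}}}},"required":["moves"]}

```bash
mkdir -p pics; ls
python3 - <<'E'
from plant import manip
import cv2,numpy as np
s=manip.state();print(s)
print(manip.tcp_to_tips)
np.set_printoptions(precision=4,suppress=True)
for n in("side","top"):
    cv2.imwrite(f"pics/{n}0.png",manip.grab_frame(n));print(manip.calibration(n))
E
```

```text
pics
{'time': 0.0, 'joint_pos': array([ 1.18398229e+00,  5.33205747e-02,  1.61430552e+00,  4.81334776e-06,
        1.47597054e+00, -1.18976091e-01]), 'joint_vel': array([-0.00030311, -0.00023588,  0.00063401, -0.00056357,  0.00200014,
       -0.00057039]), 'joint_efforts': array([ 2.06234348e-03, -3.93664062e+01, -3.70186579e+01,  6.02891100e-05,
        6.72527152e-03, -1.26385405e-05]), 'tool_pos': array([0.16516744, 0.60217777, 0.24907858]), 'tool_rot': array([-0.7000896 ,  0.7014607 , -0.09459125,  0.09423342]), 'contact_force': array([ 0.30241011, -0.27811718,  0.4676162 ]), 'ft_torque': array([ 0.01897224, -0.01380775,  0.05594462]), 'gripper_width': 0.9982456442149692}
0.019
{'mtx': array([[446.6591,   0.    , 315.6181],
       [  0.    , 446.6591, 231.0904],
       [  0.    ,   0.    ,   1.    ]]), 'distortion': array([-0.0202,  0.    ,  0.    ,  0.    ,  0.    ]), 'T': array([[-0.9984, -0.0338,  0.0444,  0.4954],
       [-0.0557,  0.5732, -0.8175,  0.5971],
       [ 0.0022, -0.8187, -0.5742,  0.5104],
       [ 0.    ,  0.    ,  0.    ,  1.    ]])}
{'mtx': array([[488.6403,   0.    , 316.143 ],
       [  0.    , 488.6403, 238.8233],
       [  0.    ,   0.    ,   1.    ]]), 'distortion': array([-0.0352,  0.    ,  0.    ,  0.    ,  0.    ]), 'T': array([[ 0.0056, -0.994 ,  0.1092,  0.4329],
       [-0.9999, -0.0044,  0.0113, -0.0101],
       [-0.0107, -0.1093, -0.994 ,  0.9006],
       [ 0.    ,  0.    ,  0.    ,  1.    ]])}
```

View pics/top0.png

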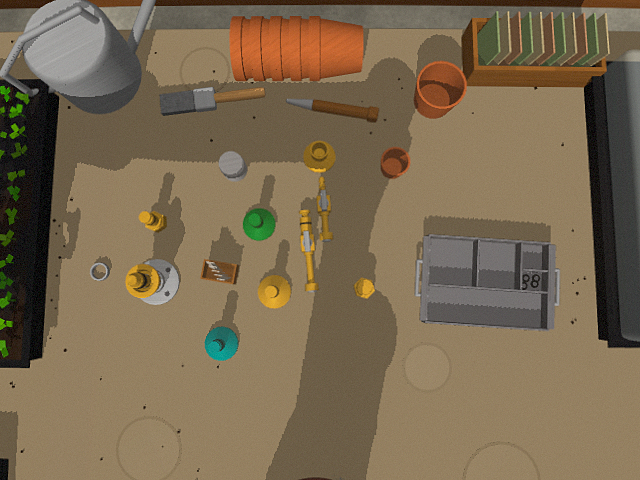

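View pics/side0.png

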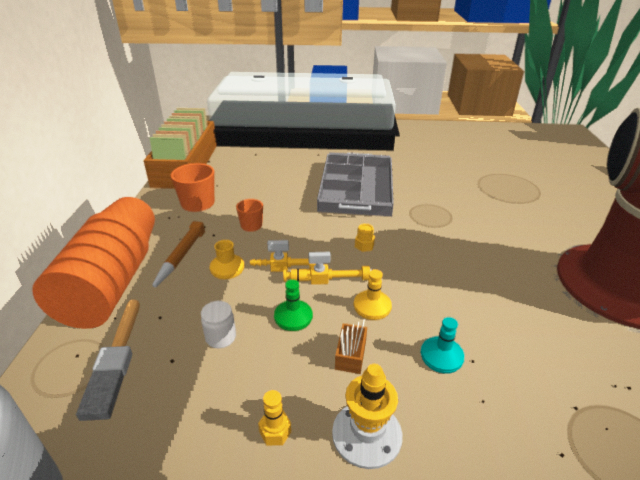

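```bash
cat > h.py <<'E'
from plant import manip
import cv2,numpy as np
from scipy.spatial.transform import Rotation as R
np.set_printoptions(precision=4,suppress=True)
def ray(n,uv):
    c=manip.calibration(n);T=c["T"]
    p=cv2.undistortPoints(np.array([[uv]],float),c["mtx"],c["distortion"])[0,0]
    return T[:3,3],T[:3,:3]@np.array([p[0],p[1],1])
def plane(n,uv,z):
    o,d=ray(n,uv);return o+d*(z-o[2])/d[2]
def tri(a,b):  # top uv, side uv -> point, miss distance
    o1,d1=ray("top",a);o2,d2=ray("side",b)
    s=np.linalg.lstsq(np.c_[d1,-d2],o2-o1,rcond=None)[0]
    p,q=o1+s[0]*d1,o2+s[1]*d2
    return (p+q)/2,np.linalg.norm(p-q)
def proj(n,P):
    c=manip.calibration(n);Ti=np.linalg.inv(c["T"])
    return cv2.projectPoints(np.array([P],float),cv2.Rodrigues(Ti[:3,:3])[0],Ti[:3,3],c["mtx"],c["distortion"])[0][0,0]
def go(P):  # mm shift in tool axes to world point P, jaw yaw deg (tool z in world xy)
    s=manip.state();w,x,y,z=s["tool_rot"];M=R.from_quat([x,y,z,w]).as_matrix()
    return (M.T@(np.array(P)-s["tool_pos"])*1000).round(1),"tool\n",M
E
python3 - <<'E'
from h import *
t=cv2.imread("pics/top0.png");s=cv2.imread("pics/side0.png")
for n,im in(("top",t),("side",s)):
    hsv=cv2.cvtColor(im,cv2.COLOR_BGR2HSV)
    m=cv2.inRange(hsv,(15,180,90),(35,255,255))
    k,_,st,ce=cv2.connectedComponentsWithStats(m)
    print(n,[(st[i].tolist(),ce[i].round(1).tolist()) for i in range(1,k) if st[i][4]>40])
b=cv2.resize(t[170:320,120:390],None,fx=2.9,fy=2.9,interpolation=cv2.INTER_CUBIC)
cv2.imwrite("pics/tc.png",b)
b=cv2.resize(s[230:470,220:420],None,fx=2.5,fy=2.5,interpolation=cv2.INTER_CUBIC)
c=cv2.resize(t[225:340,410:565],None,fx=1.9,fy=1.9,interpolation=cv2.INTER_CUBIC)
d=cv2.resize(s[140:220,310:400],None,fx=3.3,fy=3.3,interpolation=cv2.INTER_CUBIC)
o=np.zeros((600,800,3),np.uint8);o[:600,:500]=b;o[:c.shape[0],502:502+c.shape[1]]=c[:,:298];o[300:300+d.shape[0],502:502+d.shape[1]]=d[:,:298]
cv2.imwrite("pics/sc.png",o)
E
```

```text
top [([472, 18, 17, 28, 136], [476.9, 26.2]), ([467, 44, 139, 43, 1488], [534.0, 74.2]), ([335, 104, 26, 10, 57], [348.7, 107.7]), ([304, 141, 31, 31, 666], [318.9, 157.0]), ([319, 177, 6, 13, 53], [321.3, 182.7]), ([317, 195, 15, 45, 258], [324.3, 220.4]), ([299, 210, 12, 13, 103], [304.3, 215.9]), ([139, 212, 28, 19, 325], [152.1, 220.0]), ([300, 224, 18, 67, 415], [308.7, 258.7]), ([126, 264, 34, 34, 735], [141.9, 280.6]), ([258, 275, 33, 33, 798], [273.8, 291.6]), ([354, 278, 21, 20, 290], [363.8, 287.7])]
side [([191, 135, 13, 21, 78], [197.3, 147.4]), ([203, 135, 12, 13, 41], [208.6, 141.1]), ([355, 224, 20, 27, 421], [364.7, 237.7]), ([210, 240, 34, 39, 907], [225.8, 261.1]), ([250, 253, 141, 67, 2410], [337.9, 283.4]), ([348, 328, 19, 32, 91], [360.9, 346.6]), ([346, 364, 52, 68, 2121], [371.1, 398.6]), ([259, 390, 32, 55, 1184], [274.0, 420.3])]
```

View pics/tc.png

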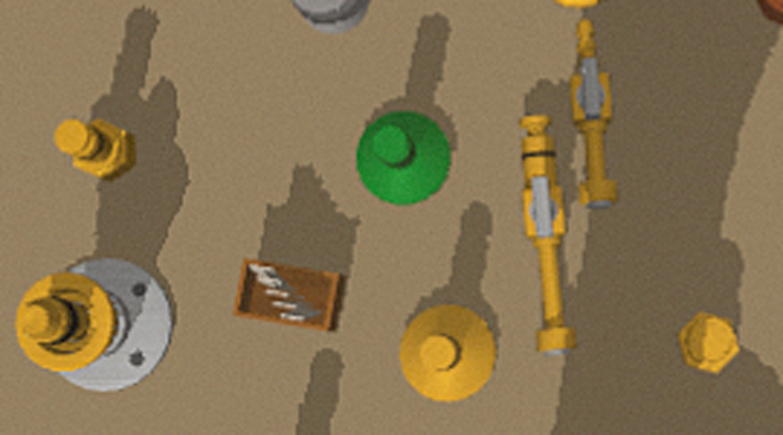

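View pics/sc.png

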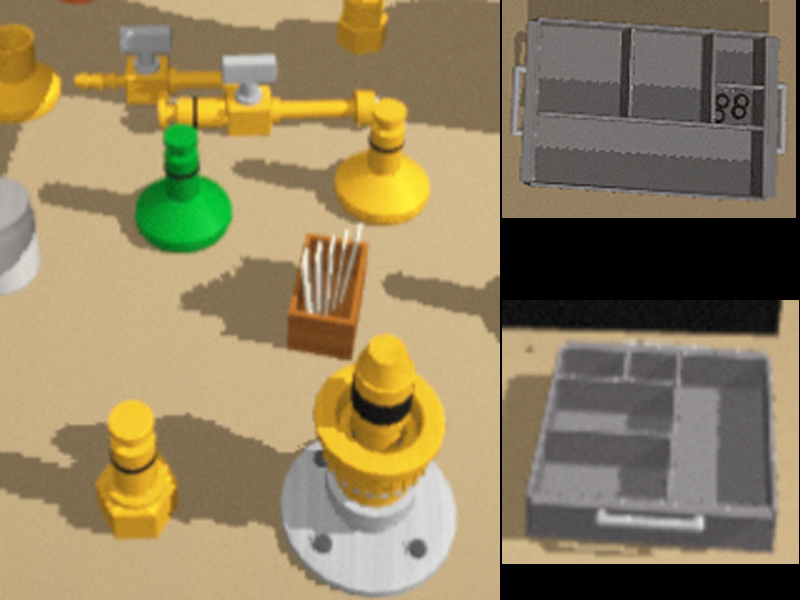

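Candidates: the yellow disc at top (274,291) with the slim grooved tail is the rose. The green (258,224) and turquoise (221,343) ones are not meant, and (319,156) is the can rose with its wide socket. The hex with the slim tail at (152,221) is the adaptor, while (364,288) with the wide stub is the reducer. The lance at (308,250) has the thick banded tail. The one at (324,210) is shorter with a thin barb, so it is the barbed lance. The nozzle is in the coupler at (142,280). The enlarged crops confirm all of these.

Run:
```python
from h import *
T=lambda x,y:((x+.5)/2.9-.5+120,(y+.5)/2.9-.5+170)
S=lambda x,y:((x+.5)/2.5-.5+220,(y+.5)/2.5-.5+230)
C=lambda x,y:((x-502+.5)/1.9-.5+410,(y+.5)/1.9-.5+225)
D=lambda x,y:((x-502+.5)/3.3-.5+310,(y-300+.5)/3.3-.5+140)
for k,a,b in(("adap top .070",(72,138),(131,418)),("rose top .070",(437,347),(390,112)),("nozz tip .123",(37,315),(387,343)),("collar .078",(64,321),(379,417)),("lance handle .058",(542,206),(250,64)),("barbed h",(590,82),(146,35))):
    print(k,*tri(T(*a),S(*b)))
print("rose disc z0",plane("top",(273.8,291.6),.008),"collar pl",plane("top",(142.5,280.5),.078))
print("lance tail/tip",plane("top",T(535,123),.0125),plane("top",T(556,338),.0125))
print("handle ends",plane("top",T(541,178),.058),plane("top",T(544,236),.058))
cs=[C(537,19),C(777,38),C(775,197),C(528,184)]
P=np.array([plane("top",c,.032) for c in cs]);print("caddy top",P,np.linalg.norm(P-np.roll(P,-1,0),axis=1),P.mean(0))
ds=[D(527,502),D(560,345),D(769,353),D(774,513)]   # side: +x+y, +x-y, -x-y, -x+y
print("tri", [tri(cs[i],ds[j]) for i,j in((0,0),(1,1),(2,2),(3,3))])
```

```text
adap top .070 [0.5603 0.2971 0.0698] 0.0002461996455807813
rose top .070 [0.435  0.0769 0.0688] 0.005469818825489665
nozz tip .123 [0.4515 0.2923 0.1247] 0.0038683117722345434
collar .078 [0.4503 0.2948 0.0765] 0.0018916444207234646
lance handle .058 [0.5213 0.0163 0.0541] 0.002488814876854405
barbed h [ 0.5955 -0.0124  0.0539] 0.0055712043836035965
rose disc z0 [0.434  0.0766 0.008 ] collar pl [0.451  0.2928 0.078 ]
lance tail/tip [0.5799 0.0224 0.0125] [0.4441 0.0081 0.0125]
handle ends [0.539  0.0168 0.058 ] [0.5041 0.0148 0.058 ]
caddy top [[ 0.5365 -0.2006  0.032 ]
 [ 0.5195 -0.4274  0.032 ]
 [ 0.3714 -0.4189  0.032 ]
 [ 0.3829 -0.1895  0.032 ]] [0.2274 0.1483 0.2297 0.154 ] [ 0.4526 -0.3091  0.032 ]
tri [(array([ 0.5363, -0.2017,  0.0267]), np.float64(0.0016136262263194362)), (array([ 0.5212, -0.4292,  0.0284]), np.float64(0.0026473254069836207)), (array([ 0.3687, -0.4188,  0.0316]), np.float64(0.0053955363660397986)), (array([ 0.3822, -0.1895,  0.0316]), np.float64(0.001267266090860498))]
```

Objects match their stated heights within 1–4 mm. The caddy corners read about 7 mm too long, so I'll re-measure them by the inner walls. Moving above the rose first.

>>> apply_moves([
  [-0.4,26.6,0,-29.0,0,0,0],
  [-0.4,26.6,0,-29.0,0,0,0],
  [-0.4,26.6,0,-29.0,0,0,0],
  [-0.4,26.6,0,-29.0,0,0,0],
  [-0.4,26.6,0,-29.0,0,0,0],
  [-0.4,26.6,0,-29.0,0,0,0],
  [-0.4,26.6,0,-29.0,0,0,0],
  [-0.4,26.6,0,-29.0,0,0,0],
  [-0.4,26.6,0,-29.0,0,0,0],
  [-0.4,26.6,0,-29.0,0,0,0],
  [-0.4,26.6,0,-29.0,0,0,0],
  [-0.4,26.6,0,-29.0,0,0,0],
  [-0.4,26.6,0,-29.0,0,0,0],
  [-0.4,26.6,0,-29.0,0,0,0],
  [-0.4,26.6,0,-29.0,0,0,0],
  [-0.4,0,20,0,0,0,0],
  [-0.4,0,20,0,0,0,0],
  [-0.4,0,0,0,0,0,0],
])

```text
time: 1.9
tool_pos: [0.433, 0.0772, 0.2067]
tool_rot: [-0.7, 0.701, -0.097, 0.092]
contact_force: [-0.1, 0.2, -0.5]
gripper_width: 0.705
```

Run:
```python
from h import *
t=cv2.imread("pics/top0.png");print(*go([.4345,.0768,.05]))
cv2.imwrite("pics/caddy.png",cv2.resize(t[228:338,415:563],None,fx=5,fy=5,interpolation=cv2.INTER_CUBIC))
```

```text
[  2.5 156.7   0.3] tool
 [[ 0.9641 -0.0069  0.2656]
 [-0.2656 -0.0001  0.9641]
 [-0.0066 -1.     -0.0019]]
```

View pics/caddy.png

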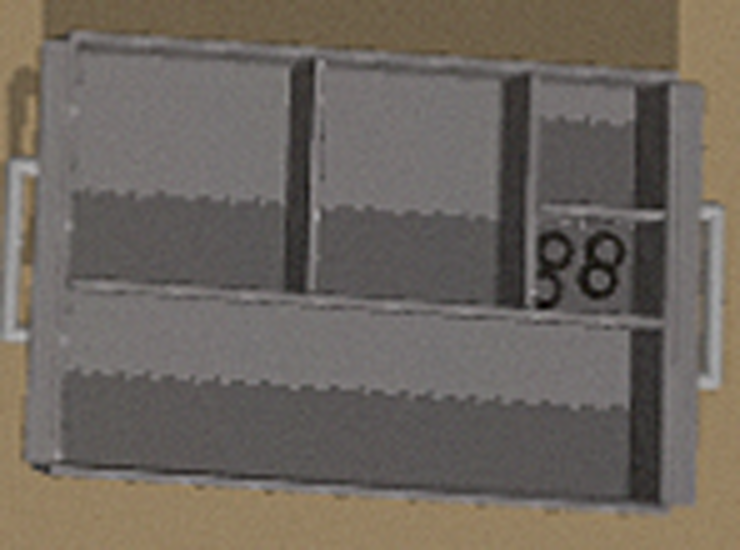

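Run:
```python
from h import *
L=[((-11,20),(312,299)),((-11,-58),(531,315)),((-11,106),(70,288)),((-11,-106),(664,323)),((77,20),(317,60)),((77,-58),(535,75)),((77,106),(75,42)),((27,-106),(664,216)),((27,-58),(541,211)),((-77,106),(58,468)),((-77,-106),(660,506))]
A=np.array([l[0] for l in L])/1000.
B=np.array([plane("top",((x+.5)/5-.5+415,(y+.5)/5-.5+228),.032)[:2] for _,(x,y) in L])
r,_=R.align_vectors(np.c_[B-B.mean(0),0*B[:,0]],np.c_[A-A.mean(0),0*A[:,0]])
M=r.as_matrix()[:2,:2];o=B.mean(0)-M@A.mean(0)
print("yaw",r.as_euler("xyz",degrees=True)[2],"o",o,"\nres mm",((A@M.T+o-B)*1000).round(1).tolist())
for n,c in dict(rose=(33,64),adap=(33,-19),lance=(-44,0),noz=(52,-83)).items():print(n,o+M@np.array(c)/1000)
print("side px of rim corners", [proj("side",[*(o+M@np.array(c)/1000),.032]) for c in((79,110),(79,-110),(-79,-110),(-79,110))])
```

```text
yaw -3.394114846266357 o [ 0.4519 -0.3057] 
res mm [[-1.0, 0.3], [-0.2, 0.3], [0.5, 0.4], [-0.3, -0.1], [1.7, -0.6], [2.2, -0.1], [0.7, -1.4], [-0.3, -0.7], [0.9, 3.1], [-2.3, -1.0], [-2.1, -0.3]]
rose [ 0.4886 -0.2438]
adap [ 0.4837 -0.3266]
lance [ 0.408  -0.3031]
noz [ 0.4989 -0.3916]
side px of rim corners [array([316.3779, 198.9008]), array([326.4276, 153.5656]), array([390.6323, 156.9295]), array([393.032 , 203.6232])]
```

Caddy: yaw −3.4°, origin (0.452, −0.306). Fit residuals are about 2 mm, and the side view agrees within 2 px. Now grasping the rose.

>>> apply_moves([
  [-0.4,2,35,0,0,0,0],
  [-0.4,0,35,0,0,0,0],
  [-0.4,0,35,0,0,0,0],
  [-0.4,0,30,0,0,0,0],
  [-0.4,0,20,0,0,0,0],
  [-0.4,0,0,0,0,0,0],
  [1,0,0,0,0,0,0],
  [1,0,0,0,0,0,0],
  [1,0,0,0,0,0,0],
  [1,0,0,0,0,0,0],
  [1,0,0,0,0,0,0],
  [1,0,0,0,0,0,0],
  [1,0,0,0,0,0,0],
  [1,0,-20,0,0,0,0],
  [1,0,-40,0,0,0,0],
  [1,0,-40,0,0,0,0],
  [1,0,0,0,0,0,0],
])

```text
time: 3.6
tool_pos: [0.4409, 0.0772, 0.1621]
tool_rot: [0.701, -0.7, 0.09, -0.099]
contact_force: [0.7, -0.3, -0.6]
gripper_width: 0.223
```

Run:
```python
from h import *
print(go([.4886,-.2438,.055])[0],manip.state()["contact_force"])
a=manip.grab_frame("side");cv2.imwrite("pics/s1.png",a[150:400,200:500])
```

```text
[ 129.7  107.6 -297.3] [ 0.6557 -0.3176 -0.6283]
```

View pics/s1.png

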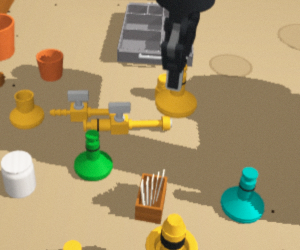

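>>> apply_moves([
  [1,10,0,-22.8,0,0,0],
  [1,10,0,-22.8,0,0,0],
  [1,10,0,-22.8,0,0,0],
  [1,10,0,-22.8,0,0,0],
  [1,10,0,-22.8,0,0,0],
  [1,10,0,-22.8,0,0,0],
  [1,10,0,-22.8,0,0,0],
  [1,10,0,-22.8,0,0,0],
  [1,10,0,-22.8,0,0,0],
  [1,10,0,-22.8,0,0,0],
  [1,10,0,-22.8,0,0,0],
  [1,10,0,-22.8,0,0,0],
  [1,10,0,-22.8,0,0,0],
  [1,0,0,0,0,0,0],
  [1,0,0,0,0,0,0],
])

```text
time: 5.15
tool_pos: [0.483, -0.2426, 0.1535]
tool_rot: [0.701, -0.7, 0.096, -0.094]
contact_force: [-0.8, 0.5, -1.0]
gripper_width: 0.226
```

Run:
```python
from h import *
print(*go([.4886,-.2438,.055]),manip.state()["contact_force"])
for n in("top","side"):
    a=manip.grab_frame(n)
    hsv=cv2.cvtColor(a,cv2.COLOR_BGR2HSV)
    m=cv2.inRange(hsv,(15,150,60),(35,255,255))
    k,_,st,ce=cv2.connectedComponentsWithStats(m)
    print(n,[(st[i].tolist(),ce[i].round(1).tolist()) for i in range(1,k) if st[i][4]>60])
    if n=="side": cv2.imwrite("pics/s2.png",cv2.resize(a[80:280,260:460],None,fx=3,fy=3))
```

```text
[ 6.1 98.4  0.2] tool
 [[ 0.9641 -0.0026  0.2655]
 [-0.2655  0.0023  0.9641]
 [-0.0032 -1.      0.0016]] [-0.8335  0.4508 -0.986 ]
top [([462, 18, 144, 69, 2033], [524.7, 68.8]), ([312, 100, 31, 14, 158], [327.1, 106.7]), ([341, 104, 38, 18, 236], [359.8, 111.8]), ([303, 140, 33, 33, 796], [318.9, 156.2]), ([319, 177, 6, 13, 67], [321.5, 183.1]), ([316, 195, 17, 45, 325], [324.5, 219.7]), ([139, 211, 28, 22, 409], [153.1, 220.5]), ([299, 210, 20, 81, 604], [307.8, 249.9]), ([446, 257, 19, 25, 284], [453.8, 269.0]), ([219, 262, 20, 22, 161], [229.6, 271.4]), ([125, 264, 36, 34, 853], [141.9, 280.5]), ([354, 278, 21, 21, 318], [363.6, 287.7])]
side [([390, 3, 50, 18, 692], [417.2, 12.3]), ([448, 55, 75, 61, 3557], [485.1, 84.8]), ([333, 129, 29, 40, 509], [347.5, 156.7]), ([191, 131, 23, 22, 107], [202.5, 140.9]), ([355, 224, 20, 28, 460], [364.8, 237.6]), ([209, 240, 36, 40, 963], [225.9, 261.2]), ([250, 253, 120, 32, 1442], [308.2, 270.1]), ([114, 304, 15, 38, 67], [120.6, 323.4]), ([348, 327, 19, 34, 108], [361.3, 346.3]), ([345, 364, 53, 68, 2254], [371.1, 398.7]), ([258, 390, 33, 56, 1269], [273.9, 419.9])]
```

View pics/s2.png

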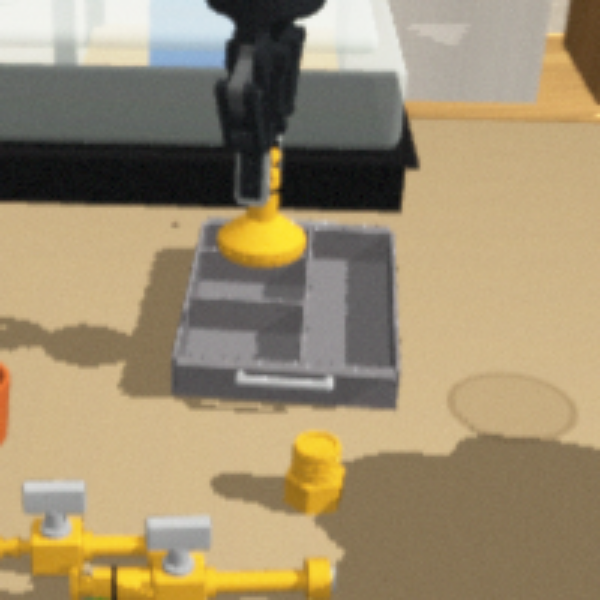

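The rose hangs straight from the fingers above the caddy. Lowering it.

>>> apply_moves([
  [1,6,10,0,0,0,0],
  [1,0,20,0,0,0,0],
  [1,0,20,0,0,0,0],
  [1,0,20,0,0,0,0],
  [1,0,12,0,0,0,0],
  [1,0,6,0,0,0,0],
  [1,0,3,0,0,0,0],
  [1,0,0,0,0,0,0],
  [1,0,0,0,0,0,0],
])

```text
time: 6.15
tool_pos: [0.4904, -0.2451, 0.0653]
tool_rot: [-0.7, 0.701, -0.094, 0.095]
contact_force: [0.1, -0.1, -0.9]
gripper_width: 0.223
```

>>> apply_moves([
  [1,0,3,0,0,0,0],
  [1,0,2,0,0,0,0],
  [1,0,1,0,0,0,0],
  [1,0,0,0,0,0,0],
  [1,0,0,0,0,0,0],
])

```text
time: 6.65
tool_pos: [0.4908, -0.2457, 0.0623]
tool_rot: [-0.7, 0.701, -0.094, 0.095]
contact_force: [-7.7, 3.1, 16.7]
gripper_width: 0.226
```

Run:
```python
from h import *
a=manip.grab_frame("side");b=manip.grab_frame("top")
o=np.hstack([cv2.resize(a[120:220,290:420],None,fx=3,fy=3),cv2.resize(b[215:315,410:540],None,fx=3,fy=3)])
cv2.imwrite("pics/s3.png",o)
```

```text
(no output)
```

View pics/s3.png

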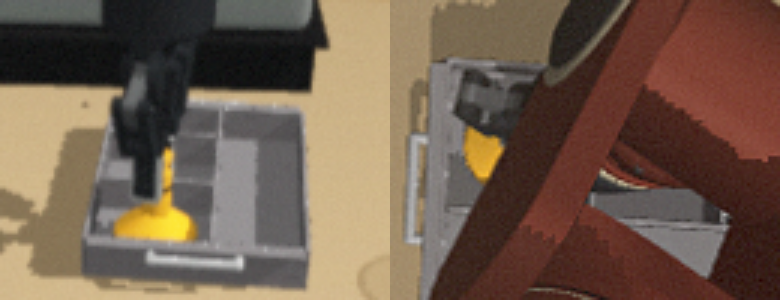

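The rose is inside the large square, with the force showing floor contact. Releasing and rising, then on to the adaptor.

>>> apply_moves([
  [0.1,0,0,0,0,0,0],
  [0.1,0,0,0,0,0,0],
  [0.1,0,0,0,0,0,0],
  [0.1,0,0,0,0,0,0],
  [0.1,0,-10,0,0,0,0],
  [0.1,0,-20,0,0,0,0],
  [0.1,0,-30,0,0,0,0],
  [0.1,0,-30,0,0,0,0],
  [-0.3,0,-30,0,0,0,0],
  [-0.3,0,-20,0,0,0,0],
  [-0.3,0,0,0,0,0,0],
  [-0.3,0,0,0,0,0,0],
])

```text
time: 7.95
tool_pos: [0.4897, -0.2447, 0.1984]
tool_rot: [-0.701, 0.701, -0.094, 0.095]
contact_force: [0.3, 0.1, -0.6]
gripper_width: 0.652
```

Run:
```python
from h import *
print(*go([.5603,.2971,.052]),manip.state()["tool_pos"])
a=manip.grab_frame("side");cv2.imwrite("pics/s4.png",cv2.resize(a[120:220,290:420],None,fx=4,fy=4))
```

```text
[-75.4 146.3 541.2] tool
 [[ 0.9644  0.0005  0.2646]
 [-0.2646 -0.0003  0.9644]
 [ 0.0006 -1.     -0.0002]] [ 0.4897 -0.2447  0.1984]
```

View pics/s4.png

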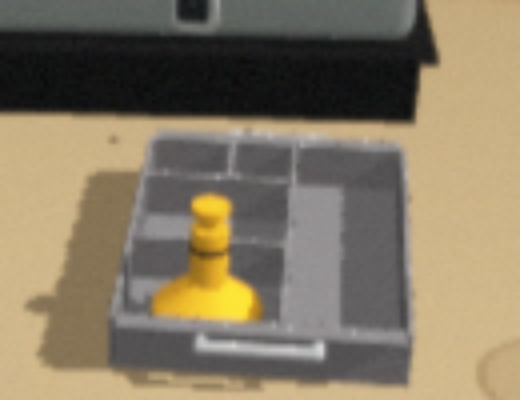

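The rose stands upright in the large square. Going to the adaptor.

>>> apply_moves([
  [-0.3,-4,0,28.5,0,0,0],
  [-0.3,-4,0,28.5,0,0,0],
  [-0.3,-4,0,28.5,0,0,0],
  [-0.3,-4,0,28.5,0,0,0],
  [-0.3,-4,0,28.5,0,0,0],
  [-0.3,-4,0,28.5,0,0,0],
  [-0.3,-4,0,28.5,0,0,0],
  [-0.3,-4,0,28.5,0,0,0],
  [-0.3,-4,0,28.5,0,0,0],
  [-0.3,-4,0,28.5,0,0,0],
  [-0.3,-4,0,28.5,0,0,0],
  [-0.3,-4,0,28.5,0,0,0],
  [-0.3,-4,0,28.5,0,0,0],
  [-0.3,-4,0,28.5,0,0,0],
  [-0.3,-4,0,28.5,0,0,0],
  [-0.3,-4,0,28.5,0,0,0],
  [-0.3,-4,0,28.5,0,0,0],
  [-0.3,-4,0,28.5,0,0,0],
  [-0.3,-3.4,0,28,0,0,0],
  [-0.3,0,0,0,0,0,0],
])

```text
time: 10.0
tool_pos: [0.559, 0.2992, 0.1956]
tool_rot: [-0.701, 0.701, -0.095, 0.092]
contact_force: [-0.8, -0.7, -0.5]
gripper_width: 0.647
```

>>> apply_moves([
  [-0.3,0,0,0,0,0,0],
  [-0.3,0,0,0,0,0,0],
])

```text
time: 10.2
tool_pos: [0.5595, 0.296, 0.1969]
tool_rot: [-0.7, 0.701, -0.095, 0.094]
contact_force: [0.7, -0.6, 0.8]
gripper_width: 0.651
```

```bash
python3 -c "
from h import *
print(*go([.5603,.2971,.052]))"
```

```text
[  0.7 144.9   1.5] tool
 [[ 0.9642 -0.0022  0.2652]
 [-0.2652 -0.0012  0.9642]
 [-0.0018 -1.     -0.0017]]
```

>>> apply_moves([
  [-0.3,0.5,20,1,0,0,0],
  [-0.3,0,30,0,0,0,0],
  [-0.3,0,30,0,0,0,0],
  [-0.3,0,30,0,0,0,0],
  [-0.3,0,20,0,0,0,0],
  [-0.3,0,10,0,0,0,0],
  [-0.3,0,5,0,0,0,0],
  [-0.3,0,0,0,0,0,0],
  [-0.3,0,0,0,0,0,0],
  [1,0,0,0,0,0,0],
  [1,0,0,0,0,0,0],
  [1,0,0,0,0,0,0],
  [1,0,0,0,0,0,0],
  [1,0,0,0,0,0,0],
  [1,0,0,0,0,0,0],
  [1,0,0,0,0,0,0],
])

```text
time: 11.8
tool_pos: [0.5615, 0.2981, 0.0544]
tool_rot: [0.701, -0.701, 0.094, -0.095]
contact_force: [-0.6, 0.2, 5.0]
gripper_width: 0.23
```

>>> apply_moves([
  [1,0,-20,0,0,0,0],
  [1,0,-30,0,0,0,0],
  [1,0,-30,0,0,0,0],
  [1,0,-30,0,0,0,0],
  [1,0,-20,0,0,0,0],
  [1,0,0,0,0,0,0],
  [1,0,0,0,0,0,0],
])

```text
time: 12.5
tool_pos: [0.5604, 0.2976, 0.1821]
tool_rot: [-0.701, 0.701, -0.095, 0.094]
contact_force: [-0.3, -0.2, -1.9]
gripper_width: 0.229
```

```bash
python3 -c "
from h import *
print(*go([.4837,-.3266,.060]))
a=manip.grab_frame('side');cv2.imwrite('pics/s5.png',cv2.resize(a[230:470,180:400],None,fx=2,fy=2))"
```

```text
[  91.4  122.5 -622.1] tool
 [[ 0.9644 -0.0013  0.2646]
 [-0.2646 -0.0005  0.9644]
 [-0.0011 -1.     -0.0009]]
```

View pics/s5.png

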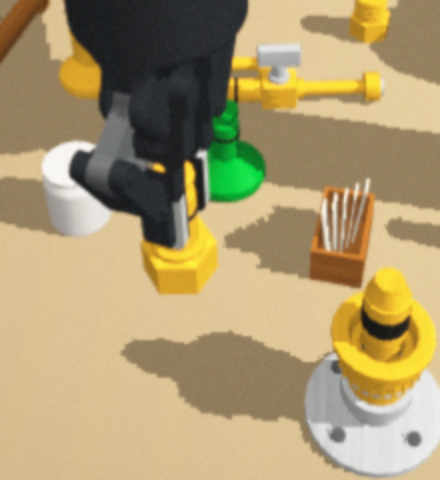

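>>> apply_moves([
  [1,5,0,-34,0,0,0],
  [1,5,0,-34,0,0,0],
  [1,5,0,-34,0,0,0],
  [1,5,0,-34,0,0,0],
  [1,5,0,-34,0,0,0],
  [1,5,0,-34,0,0,0],
  [1,5,0,-34,0,0,0],
  [1,5,0,-34,0,0,0],
  [1,5,0,-34,0,0,0],
  [1,5,0,-34,0,0,0],
  [1,5,0,-34,0,0,0],
  [1,5,0,-34,0,0,0],
  [1,5,0,-34,0,0,0],
  [1,5,0,-34,0,0,0],
  [1,5,0,-34,0,0,0],
  [1,5,0,-34,0,0,0],
  [1,5,0,-34,0,0,0],
  [1,5,0,-34,0,0,0],
  [1,1,0,-10,0,0,0],
  [1,0,0,0,0,0,0],
])

```text
time: 14.55
tool_pos: [0.4829, -0.3265, 0.181]
tool_rot: [0.701, -0.7, 0.096, -0.094]
contact_force: [0.3, 0.4, -1.1]
gripper_width: 0.227
```

>>> apply_moves([
  [1,0,0,0,0,0,0],
  [1,0,0,0,0,0,0],
  [1,0,0,0,0,0,0],
])

```text
time: 14.85
tool_pos: [0.4843, -0.3249, 0.1831]
tool_rot: [0.701, -0.701, 0.094, -0.094]
contact_force: [0.1, -0.3, -1.3]
gripper_width: 0.23
```

```bash
python3 -c "
from h import *
print(*go([.4837,-.3266,.060]))"
```

```text
[ -0.1 123.1  -1.9] tool
 [[ 0.9648 -0.0002  0.2631]
 [-0.2631  0.0004  0.9648]
 [-0.0003 -1.      0.0004]]
```

>>> apply_moves([
  [1,0,20,-2,0,0,0],
  [1,0,25,0,0,0,0],
  [1,0,25,0,0,0,0],
  [1,0,20,0,0,0,0],
  [1,0,15,0,0,0,0],
  [1,0,8,0,0,0,0],
  [1,0,5,0,0,0,0],
  [1,0,0,0,0,0,0],
  [1,0,0,0,0,0,0],
  [1,0,0,0,0,0,0],
])

```text
time: 15.85
tool_pos: [0.4841, -0.3286, 0.0665]
tool_rot: [-0.7, 0.701, -0.094, 0.095]
contact_force: [0.2, -0.4, -1.6]
gripper_width: 0.224
```

>>> apply_moves([
  [1,0,2,0,0,0,0],
  [1,0,1,0,0,0,0],
  [1,0,0,0,0,0,0],
  [1,0,0,0,0,0,0],
])

```text
time: 16.25
tool_pos: [0.4835, -0.328, 0.0623]
tool_rot: [0.701, -0.701, 0.094, -0.094]
contact_force: [0.1, 0.3, -0.8]
gripper_width: 0.223
```

>>> apply_moves([
  [1,0,1,0,0,0,0],
  [1,0,1,0,0,0,0],
  [1,0,1,0,0,0,0],
  [1,0,0,0,0,0,0],
  [1,0,0,0,0,0,0],
])

```text
time: 16.75
tool_pos: [0.4836, -0.3281, 0.0594]
tool_rot: [-0.701, 0.701, -0.094, 0.094]
contact_force: [0.4, 0.4, -0.5]
gripper_width: 0.229
```

>>> apply_moves([
  [1,0,1,0,0,0,0],
  [1,0,1,0,0,0,0],
  [1,0,0,0,0,0,0],
  [1,0,0,0,0,0,0],
])

```text
time: 17.15
tool_pos: [0.4838, -0.3282, 0.0593]
tool_rot: [0.701, -0.701, 0.094, -0.094]
contact_force: [-4.7, 4.0, 10.6]
gripper_width: 0.229
```

Floor contact. Releasing, rising, and turning the jaws for the lance.

>>> apply_moves([
  [0.1,0,0,0,0,0,0],
  [0.1,0,0,0,0,0,0],
  [0.1,0,0,0,0,0,0],
  [0.1,0,0,0,0,0,0],
  [0.1,0,-10,0,0,0,0],
  [0.1,0,-20,0,0,0,0],
  [0.1,0,-30,0,0,0,0],
  [0.1,0,-30,0,0,0,0],
  [0.1,0,-20,0,0,0,0],
  [0.1,0,0,0,0,-7,0],
  [0.1,0,0,0,0,-7,0],
  [0.1,0,0,0,0,-6,0],
  [0.1,0,0,0,0,0,0],
  [0.1,0,0,0,0,0,0],
])

```text
time: 18.55
tool_pos: [0.4836, -0.3281, 0.1677]
tool_rot: [-0.706, 0.707, 0.028, -0.028]
contact_force: [0.3, -0.5, 0.8]
gripper_width: 0.45
```

```bash
python3 -c "
from h import *
print(*go([.5215,.0158,.055]),manip.state()['tool_pos'],manip.state()['joint_pos'])
a=manip.grab_frame('side');cv2.imwrite('pics/s6.png',cv2.resize(a[120:290,230:420],None,fx=3,fy=3))"
```

```text
[ 64.9 112.7 339.9] tool
 [[ 0.9969  0.0003 -0.079 ]
 [ 0.079  -0.0003  0.9969]
 [ 0.0003 -1.     -0.0003]] [ 0.4836 -0.3281  0.1677] [-0.7234  0.0213  1.7862 -0.      1.3336 -2.3733]
```

View pics/s6.png

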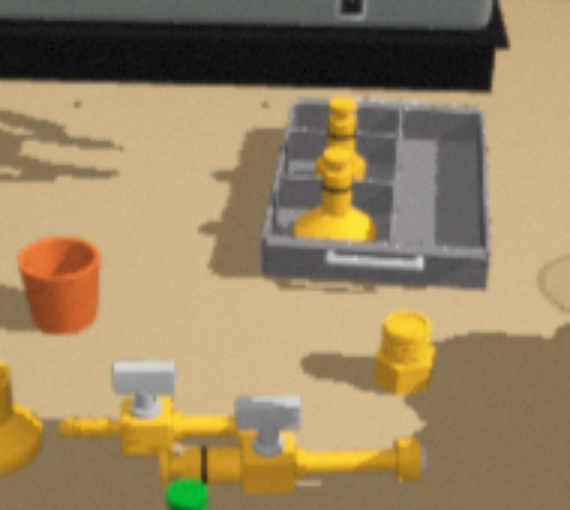

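Adaptor and rose stand upright in their compartments. Going to the lance handle.

>>> apply_moves([
  [0.1,5.4,0,28.3,0,0,0],
  [0.1,5.4,0,28.3,0,0,0],
  [0.1,5.4,0,28.3,0,0,0],
  [0.1,5.4,0,28.3,0,0,0],
  [0.1,5.4,0,28.3,0,0,0],
  [0.1,5.4,0,28.3,0,0,0],
  [0.1,5.4,0,28.3,0,0,0],
  [0.1,5.4,0,28.3,0,0,0],
  [0.1,5.4,0,28.3,0,0,0],
  [0.1,5.4,0,28.3,0,0,0],
  [0.1,5.4,0,28.3,0,0,0],
  [0.1,5.4,0,28.3,0,0,0],
  [0.1,0,30,0,0,0,0],
  [0.1,0,20,0,0,0,0],
  [0.1,0,0,0,0,0,0],
  [0.1,0,0,0,0,0,0],
  [0.1,0,0,0,0,0,0],
])

```text
time: 20.3
tool_pos: [0.5216, 0.0154, 0.1189]
tool_rot: [-0.706, 0.707, 0.029, -0.028]
contact_force: [0.1, 0.0, -0.6]
gripper_width: 0.451
```

```bash
python3 -c "
from h import *
print(*go([.5215,.0158,.054]))"
```

```text
[-0.2 64.9  0.5] tool
 [[ 0.9968  0.0025 -0.0804]
 [ 0.0804 -0.0003  0.9968]
 [ 0.0024 -1.     -0.0005]]
```

>>> apply_moves([
  [0.1,0,15,0,0,0,0],
  [0.1,0,20,0,0,0,0],
  [0.1,0,15,0,0,0,0],
  [0.1,0,10,0,0,0,0],
  [0.1,0,5,0,0,0,0],
  [0.1,0,0,0,0,0,0],
  [0.1,0,0,0,0,0,0],
  [1,0,0,0,0,0,0],
  [1,0,0,0,0,0,0],
  [1,0,0,0,0,0,0],
  [1,0,0,0,0,0,0],
  [1,0,0,0,0,0,0],
  [1,0,0,0,0,0,0],
  [1,0,0,0,0,0,0],
])

```text
time: 21.7
tool_pos: [0.5212, 0.0157, 0.0531]
tool_rot: [-0.707, 0.707, 0.029, -0.028]
contact_force: [-0.1, 1.0, 4.8]
gripper_width: 0.098
```

>>> apply_moves([
  [1,0,-10,0,0,0,0],
  [1,0,-20,0,0,0,0],
  [1,0,-30,0,0,0,0],
  [1,0,-30,0,0,0,0],
  [1,0,-20,0,0,0,0],
  [1,0,0,0,0,0,0],
  [1,0,0,0,0,0,0],
  [1,0,0,0,0,0,0],
])

```text
time: 22.5
tool_pos: [0.519, 0.0158, 0.1599]
tool_rot: [0.707, -0.706, -0.027, 0.03]
contact_force: [0.1, -0.0, -3.2]
gripper_width: 0.108
```

```bash
python3 -c "
from h import *
print(*go([.4072,-.3171,.060]))
a=manip.grab_frame('side');cv2.imwrite('pics/s7.png',cv2.resize(a[140:320,210:420],None,fx=2.5,fy=2.5))"
```

```text
[-138.   100.2 -322.8] tool
 [[ 0.9967 -0.0041 -0.0811]
 [ 0.0811  0.0004  0.9967]
 [-0.0041 -1.      0.0007]]
```

View pics/s7.png

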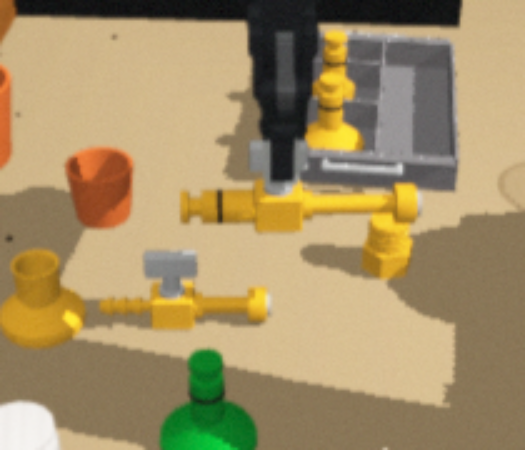

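The lance hangs level by its handle. Turning it to align with the trough.

>>> apply_moves([
  [1,0,0,0,0,7,0],
  [1,0,0,0,0,7,0],
  [1,0,0,0,0,7,0],
  [1,0,0,0,0,7,0],
  [1,0,0,0,0,7,0],
  [1,0,0,0,0,7,0],
  [1,0,0,0,0,7,0],
  [1,0,0,0,0,7,0],
  [1,0,0,0,0,7,0],
  [1,0,0,0,0,7,0],
  [1,0,0,0,0,7,0],
  [1,0,0,0,0,7,0],
  [1,0,0,0,0,7,0],
  [1,0,0,0,0,7,0],
  [1,0,0,0,0,0,0],
  [1,0,0,0,0,0,0],
])

```text
time: 24.15
tool_pos: [0.5199, 0.0158, 0.1611]
tool_rot: [0.485, -0.486, 0.514, -0.513]
contact_force: [0.3, 0.9, -2.1]
gripper_width: 0.108
```

```bash
python3 -c "
from h import *
print(*go([.4072,-.3171,.060]))"
```

```text
[338.6 101.2 -93.7] tool
 [[-0.0558 -0.0022  0.9984]
 [-0.9984  0.0002 -0.0558]
 [-0.0001 -1.     -0.0022]]
```

>>> apply_moves([
  [1,24.2,0,-6.7,0,0,0],
  [1,24.2,0,-6.7,0,0,0],
  [1,24.2,0,-6.7,0,0,0],
  [1,24.2,0,-6.7,0,0,0],
  [1,24.2,0,-6.7,0,0,0],
  [1,24.2,0,-6.7,0,0,0],
  [1,24.2,0,-6.7,0,0,0],
  [1,24.2,0,-6.7,0,0,0],
  [1,24.2,0,-6.7,0,0,0],
  [1,24.2,0,-6.7,0,0,0],
  [1,24.2,0,-6.7,0,0,0],
  [1,24.2,0,-6.7,0,0,0],
  [1,24.2,0,-6.7,0,0,0],
  [1,24.2,0,-6.7,0,0,0],
  [1,0,20,0,0,0,0],
  [1,0,20,0,0,0,0],
  [1,0,0,0,0,0,0],
  [1,0,0,0,0,0,0],
  [1,0,0,0,0,0,0],
])

```text
time: 26.05
tool_pos: [0.4077, -0.3175, 0.1235]
tool_rot: [-0.485, 0.485, -0.514, 0.515]
contact_force: [0.1, -1.1, -2.2]
gripper_width: 0.105
```

```bash
python3 -c "
from h import *
print(*go([.4072,-.3171,.060]),manip.state()['tool_pos'])
a=manip.grab_frame('side');b=manip.grab_frame('top');o=np.hstack([cv2.resize(a[110:230,290:420],None,fx=3,fy=3),cv2.resize(b[220:340,410:540],None,fx=3,fy=3)]);cv2.imwrite('pics/s8.png',o)"
```

```text
[-0.4 63.5 -0.6] tool
 [[-0.0574  0.0012  0.9984]
 [-0.9984 -0.0013 -0.0574]
 [ 0.0012 -1.      0.0013]] [ 0.4077 -0.3175  0.1235]
```

View pics/s8.png

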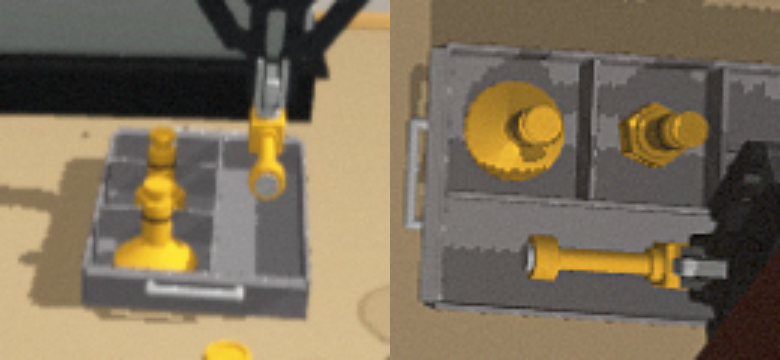

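Rose and adaptor are clearly placed, and the lance is aligned above the trough. Lowering it.

>>> apply_moves([
  [1,0,12,0,0,0,0],
  [1,0,16,0,0,0,0],
  [1,0,14,0,0,0,0],
  [1,0,10,0,0,0,0],
  [1,0,6,0,0,0,0],
  [1,0,2,0,0,0,0],
  [1,0,1,0,0,0,0],
  [1,0,0,0,0,0,0],
  [1,0,0,0,0,0,0],
])

```text
time: 27.05
tool_pos: [0.4075, -0.3175, 0.062]
tool_rot: [-0.485, 0.485, -0.514, 0.515]
contact_force: [-0.4, -0.0, -2.7]
gripper_width: 0.107
```

>>> apply_moves([
  [1,0,1,0,0,0,0],
  [1,0,1,0,0,0,0],
  [1,0,1,0,0,0,0],
  [1,0,0,0,0,0,0],
  [1,0,0,0,0,0,0],
])

```text
time: 27.55
tool_pos: [0.4071, -0.317, 0.0583]
tool_rot: [0.485, -0.485, 0.514, -0.514]
contact_force: [0.2, 0.3, -2.6]
gripper_width: 0.105
```

>>> apply_moves([
  [1,0,1,0,0,0,0],
  [1,0,0.5,0,0,0,0],
  [1,0,0,0,0,0,0],
  [1,0,0,0,0,0,0],
])

```text
time: 27.95
tool_pos: [0.4074, -0.3172, 0.058]
tool_rot: [0.485, -0.485, 0.514, -0.514]
contact_force: [-2.3, 2.6, 5.1]
gripper_width: 0.104
```

>>> apply_moves([
  [0.3,0,0,0,0,0,0],
  [0.3,0,0,0,0,0,0],
  [0.3,0,0,0,0,0,0],
  [0.3,0,0,0,0,0,0],
  [0.3,0,-10,0,0,0,0],
  [0.3,0,-20,0,0,0,0],
  [0.3,0,-30,0,0,0,0],
  [0.3,0,-40,0,0,0,0],
  [0.0,0,-30,0,0,0,0],
  [0.0,0,-15,0,0,0,0],
  [0.0,0,0,0,0,0,0],
  [0.0,0,0,0,0,0,0],
])

```text
time: 29.15
tool_pos: [0.4067, -0.3166, 0.2007]
tool_rot: [0.485, -0.485, 0.515, -0.514]
contact_force: [0.4, -0.4, -0.6]
gripper_width: 0.501
```

```bash
python3 -c "
from h import *
print(*go([.451,.293,.090]),manip.state()['tool_pos'])
a=manip.grab_frame('side');b=manip.grab_frame('top');o=np.hstack([cv2.resize(a[110:230,290:420],None,fx=3,fy=3),cv2.resize(b[220:340,410:540],None,fx=3,fy=3)]);cv2.imwrite('pics/s9.png',o)"
```

```text
[-611.1  111.3    8.7] tool
 [[-0.0584 -0.001   0.9983]
 [-0.9983  0.0011 -0.0584]
 [-0.0011 -1.     -0.0011]] [ 0.4067 -0.3166  0.2007]
```

View pics/s9.png

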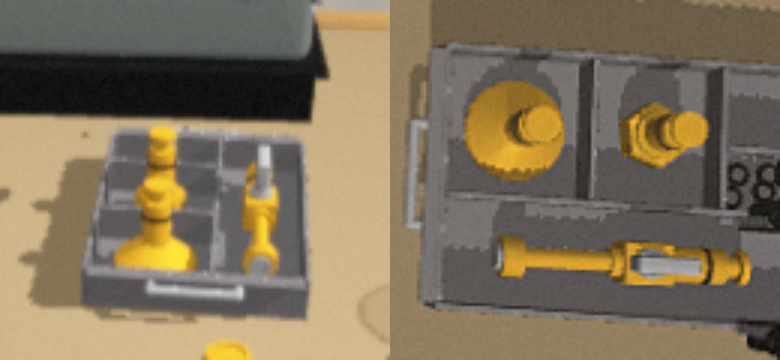

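The lance lies flat in the trough. Now the coupler.

>>> apply_moves([
  [0.0,-32.5,0,0.5,0,0,0],
  [0.0,-32.5,0,0.5,0,0,0],
  [0.0,-32.5,0,0.5,0,0,0],
  [0.0,-32.5,0,0.5,0,0,0],
  [0.0,-32.5,0,0.5,0,0,0],
  [0.0,-32.5,0,0.5,0,0,0],
  [0.0,-32.5,0,0.5,0,0,0],
  [0.0,-32.5,0,0.5,0,0,0],
  [0.0,-32.5,0,0.5,0,0,0],
  [0.0,-32.5,0,0.5,0,0,0],
  [0.0,-32.5,0,0.5,0,0,0],
  [0.0,-32.5,0,0.5,0,0,0],
  [0.0,-32.5,0,0.5,0,0,0],
  [0.0,-32.5,0,0.5,0,0,0],
  [0.0,-32.5,0,0.5,0,0,0],
  [0.0,-32.5,0,0.5,0,0,0],
  [0.0,-32.5,0,0.5,0,0,0],
  [0.0,-32.5,0,0.5,0,0,0],
  [0.0,-26,0,0.0,0,0,0],
  [0.0,0,0,0,0,0,0],
])

```text
time: 31.25
tool_pos: [0.4506, 0.2943, 0.1995]
tool_rot: [0.485, -0.487, 0.514, -0.513]
contact_force: [-0.5, -0.1, 0.9]
gripper_width: 0.498
```

>>> apply_moves([
  [0.0,0,0,0,0,0,0],
  [0.0,0,0,0,0,0,0],
])

```text
time: 31.45
tool_pos: [0.4513, 0.2914, 0.2006]
tool_rot: [0.484, -0.486, 0.515, -0.514]
contact_force: [0.2, -0.5, -0.0]
gripper_width: 0.499
```

```bash
python3 -c "
from h import *
print(*go([.451,.293,.110]),manip.state()['tool_pos'])"
```

```text
[-1.7 90.6 -0.2] tool
 [[-0.059  -0.0019  0.9983]
 [-0.9983 -0.0012 -0.059 ]
 [ 0.0013 -1.     -0.0018]] [0.4513 0.2914 0.2006]
```

>>> apply_moves([
  [0.0,-1.5,20,0,0,0,0],
  [0.0,0,25,0,0,0,0],
  [0.0,0,25,0,0,0,0],
  [0.0,0,15,0,0,0,0],
  [0.0,0,5,0,0,0,0],
  [0.0,0,0,0,0,0,0],
  [0.0,0,0,0,0,0,0],
])

```text
time: 32.15
tool_pos: [0.4527, 0.294, 0.1131]
tool_rot: [-0.486, 0.484, -0.514, 0.515]
contact_force: [0.4, 0.7, -0.2]
gripper_width: 0.501
```

>>> apply_moves([
  [0.0,0,3,0,0,0,0],
  [0.0,0,3,0,0,0,0],
  [0.0,0,3,0,0,0,0],
  [0.0,0,2,0,0,0,0],
  [0.0,0,0,0,0,0,0],
  [0.0,0,0,0,0,0,0],
])

```text
time: 32.75
tool_pos: [0.4518, 0.2939, 0.1007]
tool_rot: [0.485, -0.485, 0.514, -0.514]
contact_force: [-0.4, -0.5, 0.0]
gripper_width: 0.498
```

>>> apply_moves([
  [0.0,0,2,0,0,0,0],
  [0.0,0,2,0,0,0,0],
  [0.0,0,2,0,0,0,0],
  [0.0,0,1,0,0,0,0],
  [0.0,0,0,0,0,0,0],
  [0.0,0,0,0,0,0,0],
])

```text
time: 33.35
tool_pos: [0.4519, 0.2939, 0.0945]
tool_rot: [-0.485, 0.485, -0.514, 0.514]
contact_force: [-2.5, -1.9, 6.4]
gripper_width: 0.499
```

>>> apply_moves([
  [0.0,0,1,0,0,0,0],
  [0.0,0,1,0,0,0,0],
  [0.0,0,1,0,0,0,0],
  [0.0,0,0,0,0,0,0],
  [0.0,0,0,0,0,0,0],
])

```text
time: 33.85
tool_pos: [0.4519, 0.2939, 0.0917]
tool_rot: [0.485, -0.485, 0.514, -0.514]
contact_force: [-3.4, -1.0, 7.8]
gripper_width: 0.5
```

Collar spring force follows the stated curve (about 5 mm down). Pushing to the stop.

>>> apply_moves([
  [0.0,0,1,0,0,0,0],
  [0.0,0,1,0,0,0,0],
  [0.0,0,0.5,0,0,0,0],
  [0.0,0,0,0,0,0,0],
  [0.0,0,0,0,0,0,0],
  [0.0,0,0,0,0,0,0],
])

```text
time: 34.45
tool_pos: [0.4519, 0.2939, 0.0893]
tool_rot: [0.485, -0.485, 0.514, -0.514]
contact_force: [-3.2, -1.7, 7.7]
gripper_width: 0.499
```

>>> apply_moves([
  [0.0,0,1,0,0,0,0],
  [0.0,0,0.5,0,0,0,0],
  [0.0,0,0,0,0,0,0],
  [0.0,0,0,0,0,0,0],
])

```text
time: 34.85
tool_pos: [0.452, 0.2939, 0.0881]
tool_rot: [0.485, -0.485, 0.514, -0.514]
contact_force: [-4.2, -2.8, 9.7]
gripper_width: 0.499
```

>>> apply_moves([
  [0.0,0,1,0,0,0,0],
  [0.0,0,0.5,0,0,0,0],
  [0.0,0,0,0,0,0,0],
  [0.0,0,0,0,0,0,0],
])

```text
time: 35.25
tool_pos: [0.4521, 0.294, 0.0881]
tool_rot: [0.485, -0.486, 0.514, -0.514]
contact_force: [-7.7, -4.3, 17.2]
gripper_width: 0.497
```

```bash
python3 -c "
from h import *
a=manip.grab_frame('side');cv2.imwrite('pics/s10.png',cv2.resize(a[320:480,290:450],None,fx=3,fy=3))"
```

```text
(no output)
```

View pics/s10.png

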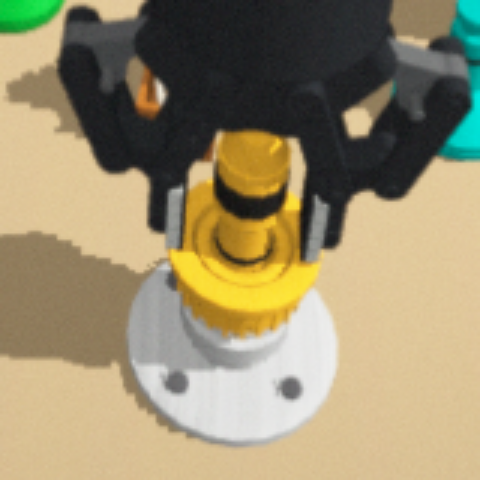

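The collar is at its stop and the nozzle has popped up, with its tail visible. Raising the jaws to the body and gripping.

>>> apply_moves([
  [0.0,0,-4,0,0,0,0],
  [0.0,0,-8,0,0,0,0],
  [0.0,0,-8,0,0,0,0],
  [0.0,0,-4,0,0,0,0],
  [0.0,0,0,0,0,0,0],
  [0.0,0,0,0,0,0,0],
  [1,0,0,0,0,0,0],
  [1,0,0,0,0,0,0],
  [1,0,0,0,0,0,0],
  [1,0,0,0,0,0,0],
  [1,0,0,0,0,0,0],
  [1,0,0,0,0,0,0],
])

```text
time: 36.5
tool_pos: [0.4517, 0.2938, 0.1089]
tool_rot: [-0.485, 0.485, -0.514, 0.514]
contact_force: [-0.2, 0.8, -1.1]
gripper_width: 0.286
```

>>> apply_moves([
  [1,0,-5,0,0,0,0],
  [1,0,-10,0,0,0,0],
  [1,0,-10,0,0,0,0],
  [1,0,-10,0,0,0,0],
  [1,0,-20,0,0,0,0],
  [1,0,-25,0,0,0,0],
  [1,0,-15,0,0,0,0],
  [1,0,0,0,0,0,0],
  [1,0,0,0,0,0,0],
])

```text
time: 37.4
tool_pos: [0.4518, 0.2939, 0.2043]
tool_rot: [-0.485, 0.485, -0.514, 0.514]
contact_force: [0.6, -0.6, -1.8]
gripper_width: 0.289
```

```bash
python3 -c "
from h import *
print(*go([.4989,-.3916,.067]),manip.state()['tool_pos'],manip.state()['joint_pos'])
for n in('side','top'):
  a=manip.grab_frame(n)
  m=cv2.inRange(cv2.cvtColor(a,cv2.COLOR_BGR2HSV),(15,150,60),(35,255,255))
  k,_,st,ce=cv2.connectedComponentsWithStats(m)
  print(n,[(st[i].tolist(),ce[i].round(1).tolist()) for i in range(1,k) if st[i][4]>60])
T=manip.state()['tool_pos']
for h in(-.062,-.016,.026): print(proj('side',T+[0,0,h]))
cv2.imwrite('pics/s11.png',manip.grab_frame('side'))"
```

```text
[681.6 137.2  86.9] tool
 [[-0.0583  0.0003  0.9983]
 [-0.9983  0.0002 -0.0583]
 [-0.0002 -1.      0.0003]] [0.4518 0.2939 0.2043] [ 0.4385 -0.1211  1.8601  0.      1.4023  0.4969]
side [([458, 87, 60, 29, 926], [492.6, 104.8]), ([145, 121, 72, 43, 413], [194.1, 146.5]), ([328, 152, 21, 48, 523], [341.3, 179.1]), ([209, 240, 35, 40, 968], [225.7, 261.0]), ([250, 253, 67, 19, 601], [283.5, 262.7]), ([368, 288, 28, 34, 739], [381.7, 305.3]), ([366, 324, 27, 41, 705], [377.2, 345.1]), ([339, 332, 28, 30, 133], [358.2, 350.0]), ([345, 375, 53, 57, 2033], [370.8, 400.5])]
top [([462, 18, 144, 69, 2071], [522.3, 68.8]), ([312, 100, 66, 22, 406], [346.2, 109.5]), ([303, 141, 33, 31, 791], [319.0, 156.2]), ([319, 177, 7, 13, 69], [321.6, 183.0]), ([317, 195, 16, 45, 321], [324.6, 220.0]), ([435, 247, 33, 33, 832], [450.9, 263.2]), ([486, 254, 30, 22, 423], [499.8, 264.4]), ([201, 259, 15, 22, 90], [206.7, 272.3]), ([211, 260, 27, 24, 188], [227.8, 270.2]), ([116, 264, 45, 34, 840], [140.2, 280.4]), ([101, 269, 17, 18, 232], [108.7, 277.8]), ([354, 278, 21, 21, 321], [363.7, 287.7]), ([446, 299, 84, 16, 650], [487.6, 307.0])]
[374.2658 357.6227]
[377.9944 326.5683]
[381.8117 294.6472]
```

>>> apply_moves([
  [1,34,0,4.3,0,0,0],
  [1,34,0,4.3,0,0,0],
  [1,34,0,4.3,0,0,0],
  [1,34,0,4.3,0,0,0],
  [1,34,0,4.3,0,0,0],
  [1,34,0,4.3,0,0,0],
  [1,34,0,4.3,0,0,0],
  [1,34,0,4.3,0,0,0],
  [1,34,0,4.3,0,0,0],
  [1,34,0,4.3,0,0,0],
  [1,34,0,4.3,0,0,0],
  [1,34,0,4.3,0,0,0],
  [1,34,0,4.3,0,0,0],
  [1,34,0,4.3,0,0,0],
  [1,34,0,4.3,0,0,0],
  [1,34,0,4.3,0,0,0],
  [1,34,0,4.3,0,0,0],
  [1,34,0,4.3,0,0,0],
  [1,34,0,4.3,0,0,0],
  [1,34,0,4.3,0,0,0],
])

```text
time: 39.55
tool_pos: [0.4975, -0.391, 0.2025]
tool_rot: [0.485, -0.485, 0.515, -0.513]
contact_force: [0.6, -0.2, -0.5]
gripper_width: 0.285
```

>>> apply_moves([
  [1,0,0,0,0,0,0],
  [1,0,0,0,0,0,0],
  [1,0,0,0,0,0,0],
  [1,0,0,0,0,0,0],
])

```text
time: 39.95
tool_pos: [0.498, -0.3887, 0.2038]
tool_rot: [0.486, -0.485, 0.514, -0.514]
contact_force: [0.1, 0.8, -0.8]
gripper_width: 0.291
```

```bash
python3 -c "
from h import *
print(*go([.4989,-.3916,.067]),manip.state()['tool_pos'])"
```

```text
[  2.9 136.8   1.1] tool
 [[-0.0572 -0.0006  0.9984]
 [-0.9984  0.0008 -0.0572]
 [-0.0008 -1.     -0.0006]] [ 0.498  -0.3887  0.2038]
```

>>> apply_moves([
  [1,3,10,1,0,0,0],
  [1,0,25,0,0,0,0],
  [1,0,25,0,0,0,0],
  [1,0,25,0,0,0,0],
  [1,0,20,0,0,0,0],
  [1,0,12,0,0,0,0],
  [1,0,8,0,0,0,0],
  [1,0,4,0,0,0,0],
  [1,0,2,0,0,0,0],
  [1,0,0,0,0,0,0],
  [1,0,0,0,0,0,0],
])

```text
time: 41.05
tool_pos: [0.4993, -0.3936, 0.0744]
tool_rot: [-0.485, 0.485, -0.514, 0.515]
contact_force: [0.1, -0.4, -1.3]
gripper_width: 0.287
```

>>> apply_moves([
  [1,0,1,0,0,0,0],
  [1,0,1,0,0,0,0],
  [1,0,1,0,0,0,0],
  [1,0,0,0,0,0,0],
  [1,0,0,0,0,0,0],
])

```text
time: 41.55
tool_pos: [0.4988, -0.393, 0.0702]
tool_rot: [0.485, -0.485, 0.514, -0.514]
contact_force: [0.2, -0.1, -1.5]
gripper_width: 0.287
```

>>> apply_moves([
  [1,0,1,0,0,0,0],
  [1,0,1,0,0,0,0],
  [1,0,1,0,0,0,0],
  [1,0,0,0,0,0,0],
  [1,0,0,0,0,0,0],
])

```text
time: 42.05
tool_pos: [0.4989, -0.3931, 0.0673]
tool_rot: [0.485, -0.485, 0.514, -0.514]
contact_force: [-0.4, -0.3, -1.3]
gripper_width: 0.291
```

>>> apply_moves([
  [1,0,1,0,0,0,0],
  [1,0,0.5,0,0,0,0],
  [1,0,0,0,0,0,0],
  [1,0,0,0,0,0,0],
])

```text
time: 42.45
tool_pos: [0.499, -0.3933, 0.0669]
tool_rot: [-0.485, 0.485, -0.514, 0.514]
contact_force: [-1.9, 1.8, 5.3]
gripper_width: 0.289
```

Contact is at the expected height (0.067). Releasing gradually and rising.

>>> apply_moves([
  [0.35,0,0,0,0,0,0],
  [0.3,0,0,0,0,0,0],
  [0.2,0,0,0,0,0,0],
  [0.1,0,0,0,0,0,0],
  [0.0,0,0,0,0,0,0],
  [0.0,0,0,0,0,0,0],
  [0.0,0,0,0,0,0,0],
  [0.0,0,-10,0,0,0,0],
  [0.0,0,-20,0,0,0,0],
  [0.0,0,-30,0,0,0,0],
  [0.0,0,-30,0,0,0,0],
  [0.0,0,-30,0,0,0,0],
  [0.0,0,-20,0,0,0,0],
  [0.0,-25,0,-10,0,0,0],
  [0.0,-30,0,-20,0,0,0],
  [0.0,-30,0,-20,0,0,0],
  [0.0,-30,0,-20,0,0,0],
  [0.0,-30,0,0,0,0,0],
  [0.0,-30,0,0,0,0,0],
  [0.0,0,0,0,0,0,0],
])

```text
time: 44.45
tool_pos: [0.4392, -0.2118, 0.2066]
tool_rot: [-0.486, 0.486, -0.513, 0.514]
contact_force: [-0.2, -0.5, -0.2]
gripper_width: 0.498
```

>>> apply_moves([
  [0.0,-30,0,0,0,0,0],
  [0.0,-30,0,0,0,0,0],
  [0.0,-30,0,0,0,0,0],
  [0.0,-30,0,0,0,0,0],
  [0.0,-30,0,0,0,0,0],
  [0.0,-30,0,0,0,0,0],
  [0.0,0,0,0,0,0,0],
  [0.0,0,0,0,0,0,0],
])

```text
time: 45.25
tool_pos: [0.45, -0.0348, 0.2064]
tool_rot: [-0.485, 0.485, -0.514, 0.515]
contact_force: [-0.0, -0.3, 0.3]
gripper_width: 0.501
```

```bash
python3 -c "
from h import *
b=manip.grab_frame('side');a=manip.grab_frame('top')
o=np.vstack([np.hstack([cv2.resize(a[220:340,410:570],(440,330)),cv2.resize(b[110:230,290:420],(357,330))]),cv2.resize(np.hstack([b,a]),(797,270))])
cv2.imwrite('pics/f.png',o)"
```

```text
(no output)
```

View pics/f.png

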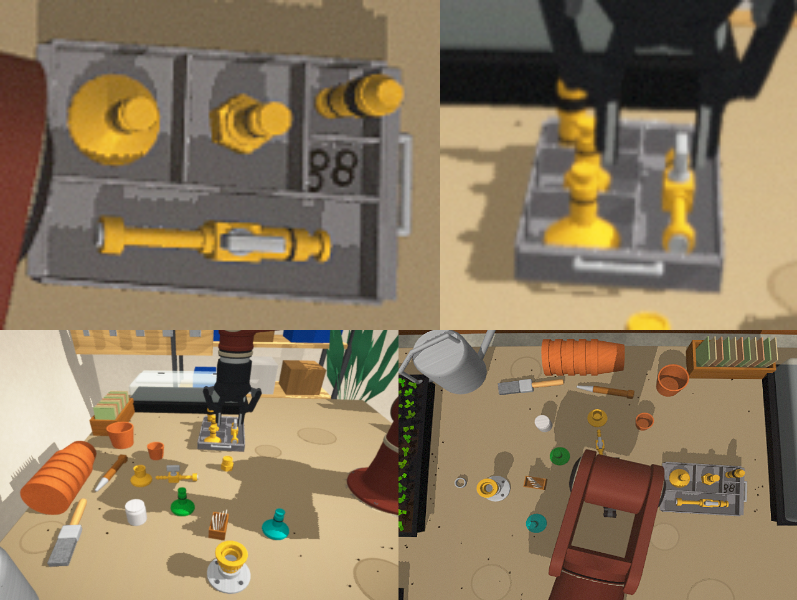

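```bash
python3 -c "
from h import *
a=manip.grab_frame('top')
for z in(.005,.093): u=proj('top',[.499,-.3932,z]); print(z,u,((u-[410,220])*2.75).round())
print(manip.job_done())"
```

```text
0.005 [529.7412 257.205 ] [329. 102.]
0.093 [552.0056 253.3847] [391.  92.]
the job is handed in; nothing more can be done
None
```

I packed the four heads in the order asked and handed the job in at about 45 s of the 125 s allowed:
- **Rose:** face down in the large square.
- **Tap adaptor:** on its nut in the oblong compartment.
- **Lance:** flat along the long trough.
- **Jet nozzle:** I pushed the collar to its stop, saw the nozzle pop up, drew it straight out and stood it tail down in the small square.

**Last checks:** The final pictures show all four in their compartments. The nozzle's tip and tail ends are within a few enlarged pixels of where an upright nozzle would project. The gripper was open and clear of everything, at about 0 N. The highest force reading I saw was about 19 N, at the collar stop.

**Look-alikes:** I did not touch them. The can rose and the reducer had not moved in the last position measurement, taken just before the nozzle was placed. The arm hid part of the barbed lance in the last top picture, but the side view showed it in place.

**Disagreements:**
- My first caddy corner readings were about 7 mm too long, so I re-measured from the inner walls. That fit agreed to about 2 mm on most points, 3 mm at worst.
- The rose touched the caddy floor about 4 mm higher than I expected. It still stood properly in the pictures.

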